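Switch the charging selector to the otoscope's cradle

TASK

Set the diagnostic station to charge the otoscope: pull the black bar-shaped selector knob straight up out of its middle notch, turn it until its pointer faces the side notch next to the cradle in which the otoscope lies, and let it snap fully down into that notch. Take your hand off it and leave the otoscope lying in its cradle.

Things in the scene. Friction and masses are not known exactly. Their poses are not given: they have to be found in the camera images.
- selector_dial (a point): Point on the knob's upright axis, level with the top face of the grey station (260x340 mm, 40 high). Fixed to the station: x to the middle notch (away from robot), y to the left cradle, z up; cradles at y = +-120 mm, alike. Toggle and small chrome dial are not the knob. Knob: black bar 44 mm long, 14 thick, 20 to 57 mm above here when seated; grip across the 14 mm, 42 mm up, on the axis.
- selector_pull (a joint): How far the knob is pulled up (m): 0 seated in a notch, 0.018 at the upper stop. A spring pulls it down, 5 N seated, 9 N at the stop. From 0.012 up its steel key pin is clear of the notched steel crown (14 mm high, 38 mm radius, round the axis) and it turns with very light friction; lower down the notch blocks turning.
- selector_turn (a joint): Turn of the knob (rad), counter-clockwise from above positive: near 0 at the start (middle notch, bar along the dial's x, nose and white line to +x), +1.047 left notch, -1.047 right notch, stops at +-1.2. Notch play 0.06. Let go within 0.17 of a notch, the spring guides it in. A steel strip on the station runs from each side notch to its cradle.
- otoscope_center (a point): Centre of the otoscope's handle, half-way up, 13 mm over the station's top. Black rounded handle 125x27x26 mm lying loose in the left or right cradle, x along it to the head: a black drum 33 mm across with a 30 mm black cone sticking out sideways. The throat light in the other cradle has the same handle but a straight flat steel blade.
There are look-alikes about, which are no part of the job. What is shaped like the part that bears otoscope_center but green, orange or turquoise is not meant.

How it is judged:
On the way, in this order (a step that is already met when the one before it is completed fails the run):
1. the knob is pulled up clear of its middle notch before it is turned (value of joint selector_pull above 0.01 m and value of joint selector_turn between -0.35 and 0.35 rad), for 0.04 s.
2. the knob is turned over to the side where the otoscope lies (((y of otoscope_center in the frame of selector_dial above 0 m and value of joint selector_turn above 0.8 rad) or (y of otoscope_center in the frame of selector_dial below 0 m and value of joint selector_turn below -0.8 rad))), for 0.04 s.
At the end, for the whole second after the job is handed in: The knob is seated at rest in the side notch on the side of the cradle in which the otoscope lies (within 3 mm of fully down, turned 60 degrees to that side give or take 7), and the otoscope still lies in its cradle within 20 mm of where it started (value of joint selector_pull below 0.003 m and velocity of joint selector_turn between -0.1 and 0.1 rad/s and distance of otoscope_center from where it was at the start of the episode below 0.02 m and ((y of otoscope_center in the frame of selector_dial above 0 m and value of joint selector_turn between 0.92 and 1.18 rad) or (y of otoscope_center in the frame of selector_dial below 0 m and value of joint selector_turn between -1.18 and -0.92 rad))); the robot touches nothing.
It fails at once if the otoscope is pushed or lifted out of its place (distance of otoscope_center from where it was at the start of the episode above 0.03 m).
It also fails if it takes over 38 s, if anything falls off the work surface, if the arm or the gripper's body presses on something with over 40 N, if the wrist force passes 120 N, or if a joint passes its speed limit or range.

ROBOT

A 6-joint arm with a two-finger parallel gripper is mounted at the origin on the work surface. World frame = base frame: x ahead of the robot, y to its left, z up, the work surface at z = 0. Lengths are in m, angles in rad, forces in N, time in s.
With the tool pointing down it reaches from about 0.25 to 0.775 m from the base axis. Payload 4 kg.
Tool frame: the origin (TCP) lies midway between the tips of the shut fingers; the grasp point (between the pads) lies 19 mm behind it; z points along the fingers, x is the direction in which the jaws open and shut, and the axes are right-handed (so a half turn about z gives the same grasp; the last joint's range is limited). The gripper opens to 94 mm and grips with 3 to 60 N. Pads are 16 mm wide; open, the fingers measure 119 mm over their backs; the gripper's body (75 mm by 177 mm) begins 78 mm behind the grasp point.
Start: joints at [1.059, 0.087, 1.371, -0, 1.684, -0.103], TCP at [0.219, 0.505, 0.206] pointing down, gripper open.
Joint ranges: [-3.1, 3.1], [-0.76, 2.03], [0.27, 2.55], [-1.08, 4.22], [0.17, 2.65], [-2.57, 2.57]. Speed limits (rad/s): [2.79, 2.79, 3.14, 3.14, 3.14, 3.14].

INTERFACE

Orientations are given as [roll, pitch, yaw] about the fixed x, y, z axes, in that order (R = Rz(yaw) Ry(pitch) Rx(roll)).
In Python, from bench import robot gives the robot as it stands.
- The arm moves only by the shell command python3 -m handwheel 'ROWS'. ROWS is a JSON object of lists of equal length, an entry for each row: "delta_pos": the shift along the tool's x, y, z in mm, a list of three; "rotation": the turn, a rotation vector about the tool's x, y, z in rad, a list of three; "claw": the closure, from -1 (fully open) to 1 (shut). In form: {"delta_pos": [[tx, ty, tz], ...], "rotation": [[wx, wy, wz], ...], "claw": [claw, ...]}. A call has exactly 8 rows; each row shifts and turns the commanded pose from where the row before left it, along the tool's axes as they then stand; what a row does not reach is not made up. A row lasts 1/8 s, in which the tool goes at most 62.5 mm and 10.7 degrees, less where a joint would pass 70% of its speed; a pose out of reach is approached as far as the arm can. A call with a gripper value outside its range is refused whole. The fingers move at their own pace and stop on an object; the grip force is fixed at half the most. Time passes only in rows, so rows that do not move let the fingers close, or fill a call up. It gives the time, the measured TCP pose, the force and the opening at its end, in the units of the state.
- robot.get_obs(): the state, without advancing time (a new reading comes with each control period).
- robot.snapshot(name): name is "side" or "top" or "wrist"; returns a dict with "color" (480x640x3 uint8, red, green, blue), "intrinsics" (3x3 intrinsics, pixels), "eye" and "rotation" of the camera in the world. Camera axes: x right, y down, z forward; pixel columns grow to the right and rows downward; lengths in m; the calibration is good to about 2 mm. A picture is of the moment at which its call begins. There is no depth.
- robot.close_job(): hands the job in, once; it reports no verdict.
The state is a dict: "time": time; "joint_positions": joint angles; "qvel": joint speeds; "joint_torque": joint torques, N m; "tool_pos": TCP position; "ee_rot": TCP orientation; "wrist_force": force on the tool from outside, world axes, zero at the start; "wrist_torque": the same for the moment, N m; "width": finger opening in m.
Only numpy, scipy, OpenCV 4.12 (cv2) and the standard library are available. Lean on these libraries where they do the work, as an engineer would, in place of code of your own. Each camera call takes 0.05 s, during which the arm holds its last target.

## Working session

There is one attempt and no reset: what is moved stays moved. The work goes in short steps, Python scripts to look and compute and a shell command to move; the robot and the scene stay as the last step left them, time stands still between calls to the robot, and variables do not carry over. Pictures are saved under pics/ and viewed, and the job is handed in when it is done.

```bash
mkdir -p pics; ls
python3 - <<'E'
from bench import robot
import cv2
for n in ("top","side","wrist"):
    s=robot.snapshot(n); cv2.imwrite(f"pics/{n}0.png",s["color"][:,:,::-1])
    print(n,s["intrinsics"].tolist(),s["eye"],s["rotation"].tolist() if hasattr(s["rotation"],'tolist') else s["rotation"])
o=robot.get_obs();print(o)
E
```

```text
pics
top [[532.7854926465563, 0.0, 312.6450642424453], [0.0, 532.7854926465563, 245.29994098383855], [0.0, 0.0, 1.0]] [ 0.12841786 -0.21291169  1.35888677] [-2.925927878306159, -0.003022020468911757, -1.5593482969256451]
side [[529.6815180968425, 0.0, 320.4306545875066], [0.0, 529.6815180968425, 242.73649220697033], [0.0, 0.0, 1.0]] [-0.05196791 -1.15107526  0.68616364] [-2.0968823463922455, 0.001260363349803173, -0.46465848292099876]
wrist [[356.1013498616342, 0.0, 322.6038451379905], [0.0, 356.1013498616342, 238.96560715867298], [0.0, 0.0, 1.0]] [0.15285524 0.53160073 0.3855728 ] [2.895174746340021, 0.0032886768299145164, 1.1614896445838703]
{'time': 0.15, 'joint_positions': array([ 1.05893755e+00,  8.77929910e-02,  1.37188019e+00,  1.21374331e-05,
        1.68359811e+00, -1.03098606e-01]), 'qvel': array([-1.85636886e-04, -1.20569694e-03, -5.49631667e-03, -2.94595559e-05,
        1.33394318e-04,  1.29938668e-03]), 'joint_torque': array([ 1.87459824e-03, -3.40641081e+01, -3.02795076e+01,  7.20192539e-02,
        3.05176433e-02, -1.10862334e-04]), 'tool_pos': array([0.21840583, 0.50432602, 0.20458246]), 'ee_rot': array([-3.14140790e+00,  1.66847966e-03,  1.16203767e+00]), 'wrist_force': array([-0.3895536 ,  0.01088994,  0.55874752]), 'wrist_torque': array([ 0.01406399, -0.00160501, -0.00693095]), 'width': 0.09348267170492151}
```

View pics/top0.png

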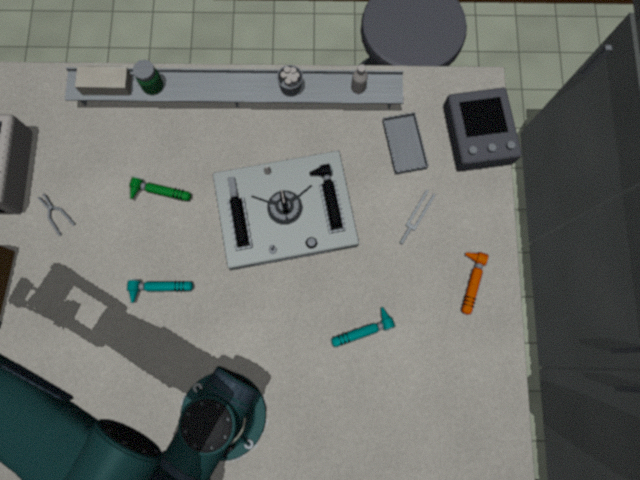

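View pics/side0.png

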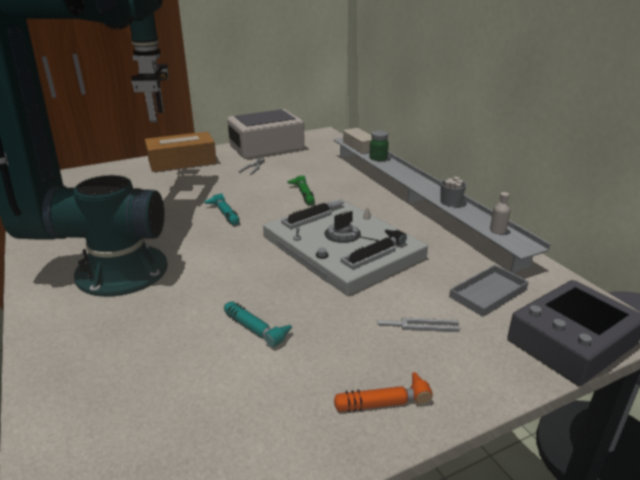

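View pics/wrist0.png

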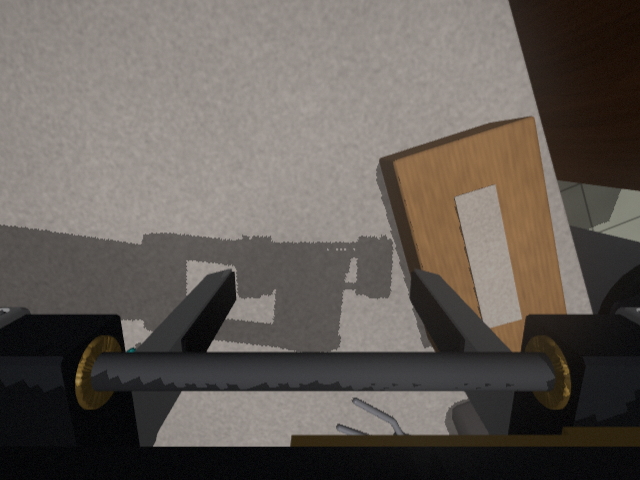

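The overhead view shows the station at about px (285,210). The black-headed otoscope is in the image-right cradle (head near (322,171)), and the steel blade is in the left one (233,188). I'll zoom in to check this and take measurements.

```bash
cat > h.py <<'E'
import numpy as np,cv2
from scipy.spatial.transform import Rotation as R
def ray(s,p):
    d=R.from_euler('xyz',s["rotation"]).as_matrix()@np.linalg.inv(np.array(s["intrinsics"]))@np.array([p[0],p[1],1.]) 
    return np.array(s["eye"]),d
def onz(s,p,z):
    e,d=ray(s,p); return e+d*(z-e[2])/d[2]
def proj(s,P):
    c=R.from_euler('xyz',s["rotation"]).as_matrix().T@(np.array(P)-s["eye"]); q=np.array(s["intrinsics"])@c; return q[:2]/q[2]
E
python3 - <<'E'
from h import *
from bench import robot
s=robot.snapshot("top"); im=s["color"][:,:,::-1].copy()
c=im[140:280,200:370]; cv2.imwrite("pics/topz.png",cv2.resize(c,None,fx=4.2,fy=4.2,interpolation=cv2.INTER_CUBIC))
t=robot.snapshot("side"); c=t["color"][190:300,255:435,::-1]; cv2.imwrite("pics/sidez.png",cv2.resize(c,None,fx=4.4,fy=4.4,interpolation=cv2.INTER_CUBIC))
E
```

```text
(no output)
```

View pics/topz.png

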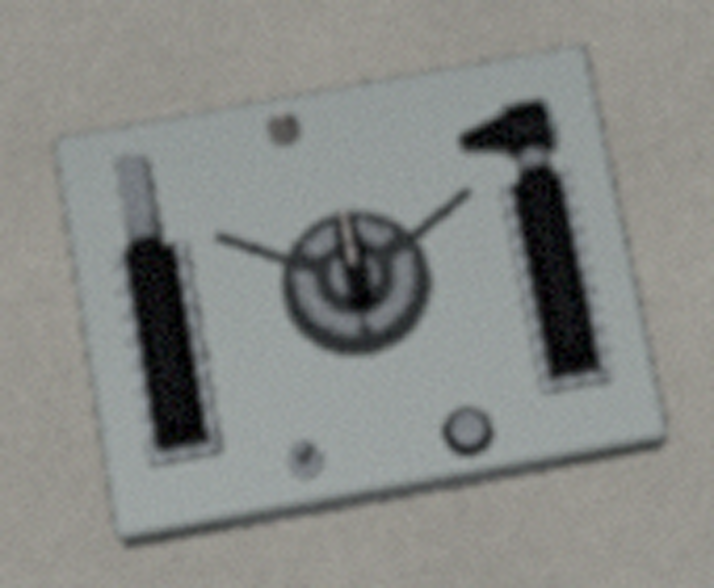

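View pics/sidez.png

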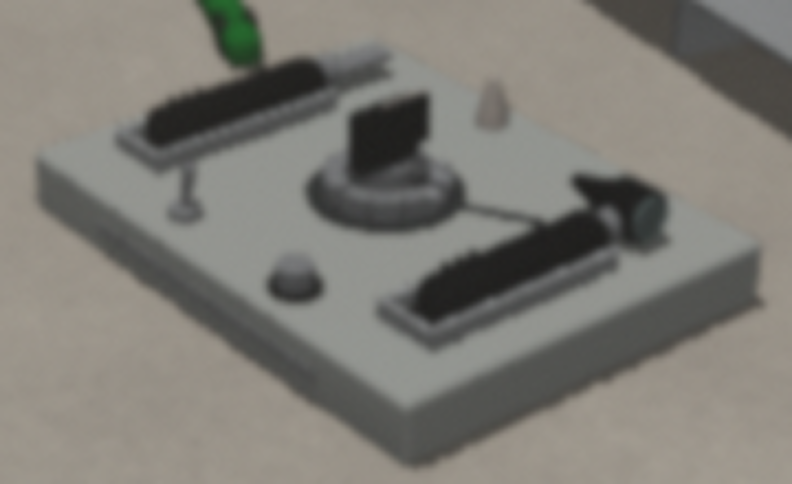

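Run:
```python
from h import *
from bench import robot
s=robot.snapshot("top"); t=robot.snapshot("side")
z=lambda p:(200+(p[0]+.5)/4.2-.5,140+(p[1]+.5)/4.2-.5)
C=[onz(s,z(p),.04)[:2] for p in [(58,138),(588,46),(665,438),(125,537)]]
for i in range(4): 
    d=C[(i+1)%4]-C[i]; print(C[i].round(4),np.linalg.norm(d).round(4),np.degrees(np.arctan2(d[1],d[0])).round(2))
print("centre",np.mean(C,0))
ring=onz(s,z((356,282)),.047);print("ring",ring)
# knob top: nose end of white line; tail
for p in [(346,212),(365,308)]: print(onz(s,z(p),.097))
# handle axes
a=onz(s,z((535,170)),.06);b=onz(s,z((575,375)),.06);print("oto",a,b,np.linalg.norm(a-b),np.degrees(np.arctan2(*(a-b)[1::-1])))
a=onz(s,z((150,240)),.06);b=onz(s,z((183,445)),.06);print("thr",a,b,np.linalg.norm(a-b),np.degrees(np.arctan2(*(a-b)[1::-1])))
# side: ring ellipse centre
zs=lambda p:(255+(p[0]+.5)/4.4-.5,190+(p[1]+.5)/4.4-.5)
print("ring side",onz(t,zs((387,191)),.047))
for p in [(350,115),(430,95)]: print("knobtop side",onz(t,zs(p),.097))
```

```text
[0.6089 0.0477] 0.3358 -78.82
[ 0.674  -0.2818] 0.2559 -169.49
[ 0.4224 -0.3285] 0.3296 101.29
[ 0.3579 -0.0053] 0.2565 11.91
centre [ 0.51577463 -0.14196145]
ring [ 0.5159918  -0.14005323  0.047     ]
[ 0.54414223 -0.13594512  0.097     ]
[ 0.48546727 -0.14845442  0.097     ]
oto [ 0.58462724 -0.24843327  0.06      ] [ 0.45589755 -0.27310035  0.06      ] 0.13107172351742763 10.847483395054354
thr [ 0.5370823  -0.01535539  0.06      ] [ 0.41020362 -0.04034742  0.06      ] 0.12931666591150312 11.143224344606452
ring side [ 0.51112692 -0.14849982  0.047     ]
knobtop side [ 0.49027598 -0.14204729  0.097     ]
knobtop side [ 0.54179608 -0.14060731  0.097     ]
```

Station yaw is about 11° and the dial axis about (0.516, -0.141). The corner, ring and knob measurements from both views agree to 2 mm, except the side ring. The otoscope is on the right, so the turn is -1.047. Next I'll move above the knob.

```bash
python3 -m handwheel '{"delta_pos":[[-34,38,0],[-34,38,0],[-34,38,0],[-34,38,0],[-34,38,0],[-34,38,0],[-34,38,0],[-34,38,0]],"rotation":[[0,0,0],[0,0,0],[0,0,0],[0,0,0],[0,0,0],[0,0,0],[0,0,0],[0,0,0]],"claw":[-1,-1,-1,-1,-1,-1,-1,-1]}'
```

```text
time: 1.35
tool_pos: [0.3899, 0.1327, 0.2057]
ee_rot: [3.141, -0.001, 1.162]
wrist_force: [-0.2, 0.5, 0.4]
width: 0.0941
```

```bash
python3 -m handwheel '{"delta_pos":[[-40,45,0],[-40,45,0],[-40,45,0],[-40,45,0],[-40,45,0],[0,0,0],[0,0,0],[0,0,0]],"rotation":[[0,0,0],[0,0,0],[0,0,0],[0,0,0],[0,0,0],[0,0,-0.18],[0,0,-0.18],[0,0,-0.18]],"claw":[-1,-1,-1,-1,-1,-1,-1,-1]}'
python3 - <<'E'
from h import *
from bench import robot
s=robot.snapshot("wrist"); o=robot.get_obs();print(o["time"],o["tool_pos"],o["ee_rot"],s["eye"],s["rotation"])
cv2.imwrite("pics/w1.png",s["color"][:,:,::-1])
print(proj(s,(.516,-.141,.054)),proj(s,(.516,-.141,.097)))
E
```

```text
time: 2.35
tool_pos: [0.5164, -0.1391, 0.2053]
ee_rot: [-3.141, -0.0, 1.707]
wrist_force: [0.1, -1.0, -0.6]
width: 0.0937
2.4 [ 0.51642502 -0.13893779  0.20534453] [-3.14146710e+00 -1.35267458e-04  1.71118465e+00] [ 0.44558524 -0.14993831  0.38640597] [2.89575984e+00 1.11805597e-04 1.70677147e+00]
[321.92011825 226.32993282] [321.81867342 237.06723217]
```

View pics/w1.png

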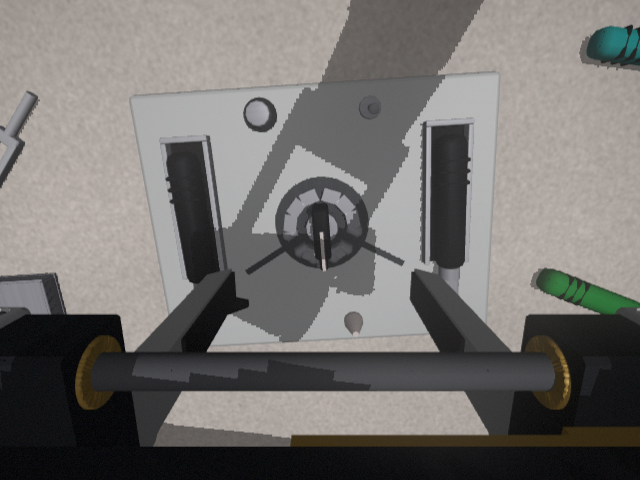

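Run:
```python
from h import *
from bench import robot
s=robot.snapshot("wrist")
c=s["color"][165:285,250:400,::-1]; cv2.imwrite("pics/w1z.png",cv2.resize(c,None,fx=5,fy=5,interpolation=cv2.INTER_CUBIC))
```

```text
(no output)
```

View pics/w1z.png

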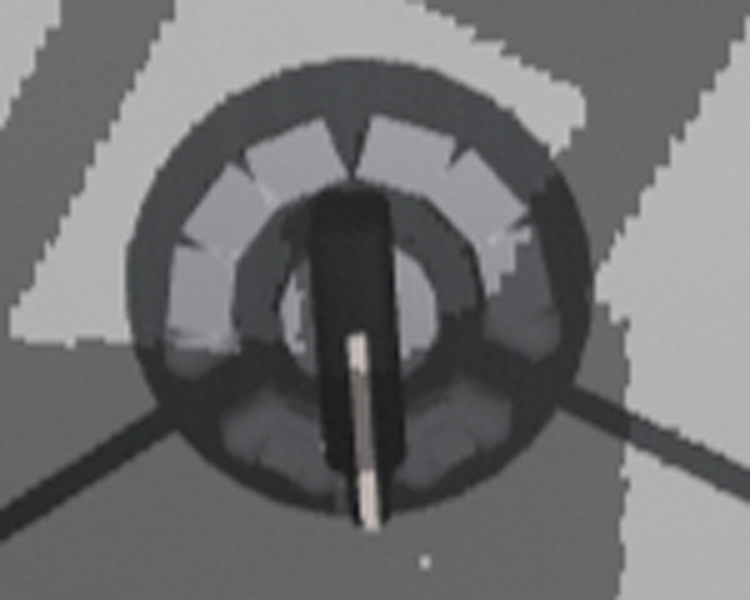

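Run:
```python
from h import *
from bench import robot
s=robot.snapshot("wrist")
zz=lambda q:((q-[250,165])*5).round(0)
for a in (11,):
  c,n=np.cos(np.radians(a)),np.sin(np.radians(a))
  for l,P in dict(tail57=(-22,0,57),tail20=(-22,0,20),ax57=(0,0,57),nose57=(22,0,57),nose20=(22,0,20),t57L=(-22,7,57),ax0=(0,0,0),ax14=(0,0,14),mid=(38,0,14),L=(19,32.9,14),Rr=(19,-32.9,14),back=(-43,0,0),front=(43,0,0)).items():
    print(l,zz(proj(s,(.516+(c*P[0]-n*P[1])/1e3,-.141+(n*P[0]+c*P[1])/1e3,.04+P[2]/1e3))))
u=lambda p:(250+(p[0]+.5)/5-.5,165+(p[1]+.5)/5-.5)
for p,z in [((350,197),.097),((350,235),.097),((365,470),.097),((372,525),.097),((360,287),.047),((360,287),.04),((360,287),.054)]: print(p,z,onz(s,u(p),z))
a=onz(s,u((312,205)),.097);
p,q=onz(s,u((350,215)),.097),onz(s,u((372,525)),.097); print(np.degrees(np.arctan2(*(q-p)[1::-1])))
# edges
for k in [((312,240),(325,460)),((388,240),(404,460))]:
  p,q=[onz(s,u(i),.097) for i in k]; print(p,q,np.degrees(np.arctan2(*(q-p)[1::-1])))
```

```text
tail57 [349. 230.]
tail20 [351. 197.]
ax57 [358. 360.]
nose57 [366. 485.]
nose20 [366. 426.]
t57L [392. 228.]
ax0 [359. 292.]
ax14 [359. 306.]
mid [371. 496.]
L [535. 392.]
Rr [195. 412.]
back [345.  73.]
front [372. 497.]
(350, 197) 0.097 [ 0.48865787 -0.14618183  0.097     ]
(350, 235) 0.097 [ 0.49489556 -0.14537825  0.097     ]
(365, 470) 0.097 [ 0.53464573 -0.13768623  0.097     ]
(372, 525) 0.097 [ 0.54426021 -0.13521785  0.097     ]
(360, 287) 0.047 [ 0.51331339 -0.14147389  0.047     ]
(360, 287) 0.04 [ 0.51471201 -0.14131314  0.04      ]
(360, 287) 0.054 [ 0.51191477 -0.14163465  0.054     ]
11.365605829030967
[ 0.4965334  -0.15147353  0.097     ] [ 0.53376788 -0.14464972  0.097     ] 10.385109413084454
[ 0.494909   -0.13907033  0.097     ] [ 0.5320258  -0.13135194  0.097     ] 11.747164178569484
```

```bash
python3 -m handwheel '{"delta_pos":[[0,0,0],[-2.3,-1.9,0],[0,0,20],[0,0,30],[0,0,30],[0,0,30],[0,0,20],[0,0,12]],"rotation":[[0,0,-0.06],[0,0,0],[0,0,0],[0,0,0],[0,0,0],[0,0,0],[0,0,0],[0,0,0]],"claw":[-1,-0.5,-0.3,-0.3,-0.3,-0.3,-0.3,-0.3]}'
python3 - <<'E'
from h import *
from bench import robot
s=robot.snapshot("wrist"); o=robot.get_obs();print(o["time"],o["tool_pos"],o["ee_rot"],o["wrist_force"],o["width"])
cv2.imwrite("pics/w2.png",s["color"][:,:,::-1])
E
```

```text
time: 3.5
tool_pos: [0.5144, -0.1412, 0.0622]
ee_rot: [-3.14, -0.001, 1.76]
wrist_force: [-1.0, 0.4, 0.3]
width: 0.061
3.55 [ 0.51370781 -0.14090372  0.06101783] [-3.13856179e+00 -1.96362903e-03  1.76035089e+00] [-1.08909809 -0.17626048 -1.18198915] 0.061081349481113864
```

View pics/w2.png

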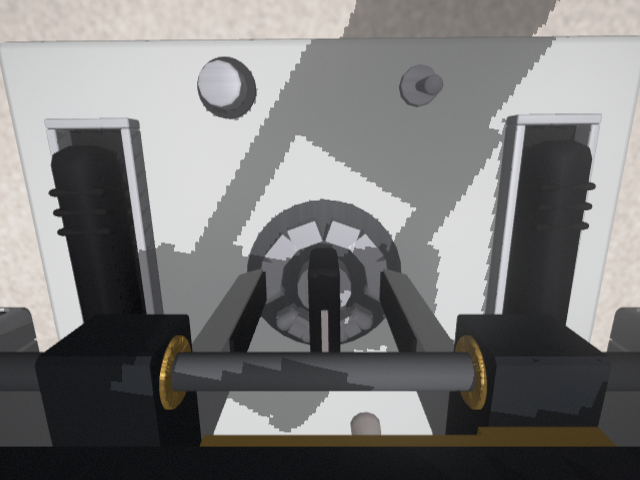

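The wrist view shows the bar (px x≈324) midway between the fingers (inner edges ≈265 and 381), aligned with the pads. I'll close on it.

```bash
python3 -m handwheel '{"delta_pos":[[0,0,0],[0,0,0],[0,0,0],[0,0,0],[0,0,0],[0,0,0],[0,0,0],[0,0,0]],"rotation":[[0,0,0],[0,0,0],[0,0,0],[0,0,0],[0,0,0],[0,0,0],[0,0,0],[0,0,0]],"claw":[1,1,1,1,1,1,1,1]}'
```

```text
time: 4.55
tool_pos: [0.515, -0.1405, 0.0637]
ee_rot: [3.141, -0.001, 1.762]
wrist_force: [-0.9, 5.1, 4.0]
width: 0.0137
```

Gripped at 13.7 mm width, which matches the 14 mm bar. Now pull up 16 mm.

```bash
python3 -m handwheel '{"delta_pos":[[0,0,-3],[0,0,-3],[0,0,-3],[0,0,-3],[0,0,-2],[0,0,-2],[0,0,0],[0,0,0]],"rotation":[[0,0,0],[0,0,0],[0,0,0],[0,0,0],[0,0,0],[0,0,0],[0,0,0],[0,0,0]],"claw":[1,1,1,1,1,1,1,1]}'
python3 - <<'E'
from h import *
from bench import robot
s=robot.snapshot("wrist"); o=robot.get_obs();print(o["time"],o["tool_pos"],o["ee_rot"],o["wrist_force"],o["width"])
cv2.imwrite("pics/w3.png",s["color"][:,:,::-1])
s=robot.snapshot("side");c=s["color"][170:300,255:435,::-1]; cv2.imwrite("pics/s3.png",cv2.resize(c,None,fx=4.4,fy=4.4,interpolation=cv2.INTER_CUBIC))
E
```

```text
time: 5.55
tool_pos: [0.5149, -0.1405, 0.0772]
ee_rot: [-3.141, -0.002, 1.762]
wrist_force: [4.6, 4.3, -8.9]
width: 0.0139
5.6 [ 0.51491389 -0.14051339  0.077216  ] [-3.14106091e+00 -2.17742899e-03  1.76209015e+00] [ 4.05932398  3.90074148 -8.29422415] 0.013653134309879151
```

View pics/w3.png

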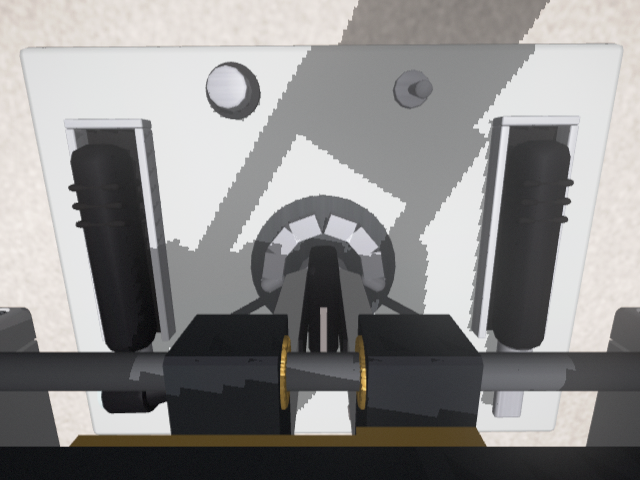

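View pics/s3.png

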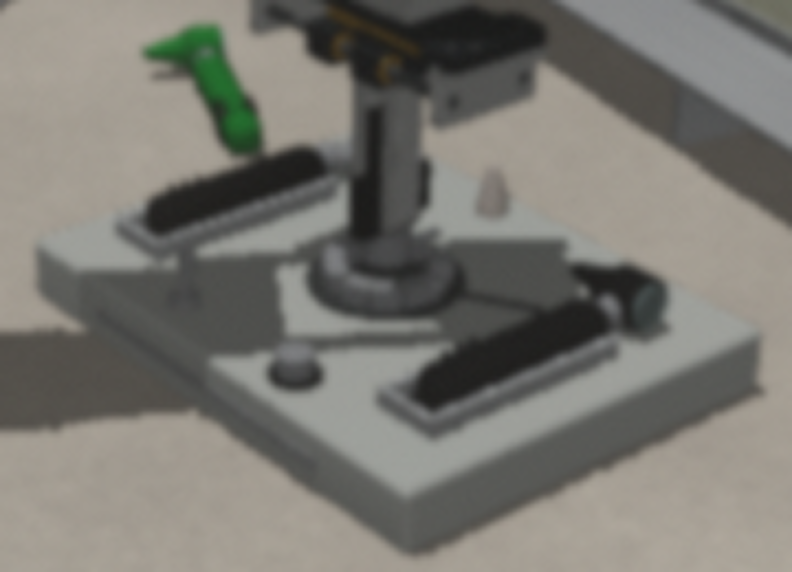

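The vertical load of about 8.5 N matches the spring near 15–16 mm of pull. Add 1 mm, then turn -60° (tool z +1.05).

```bash
python3 -m handwheel '{"delta_pos":[[0,0,-1],[0,0,0],[0,0,0],[0,0,0],[0,0,0],[0,0,0],[0,0,0],[0,0,0]],"rotation":[[0,0,0],[0,0,0.15],[0,0,0.15],[0,0,0.15],[0,0,0.15],[0,0,0.15],[0,0,0.15],[0,0,0.15]],"claw":[1,1,1,1,1,1,1,1]}'
python3 - <<'E'
from h import *
from bench import robot
s=robot.snapshot("wrist"); o=robot.get_obs();print(o["time"],o["tool_pos"],o["ee_rot"],o["wrist_force"],o["wrist_torque"],o["width"])
cv2.imwrite("pics/w4.png",s["color"][:,:,::-1])
E
```

```text
time: 6.65
tool_pos: [0.5155, -0.1388, 0.0781]
ee_rot: [-3.138, -0.004, 0.708]
wrist_force: [5.9, 7.8, -8.6]
width: 0.0138
6.7 [ 0.51551726 -0.13882219  0.07813953] [-3.13769842 -0.00368404  0.70403367] [ 5.09021346  7.24404656 -8.57682222] [ 1.44665237 -1.14266563 -0.06404914] 0.0140951574651232
```

View pics/w4.png

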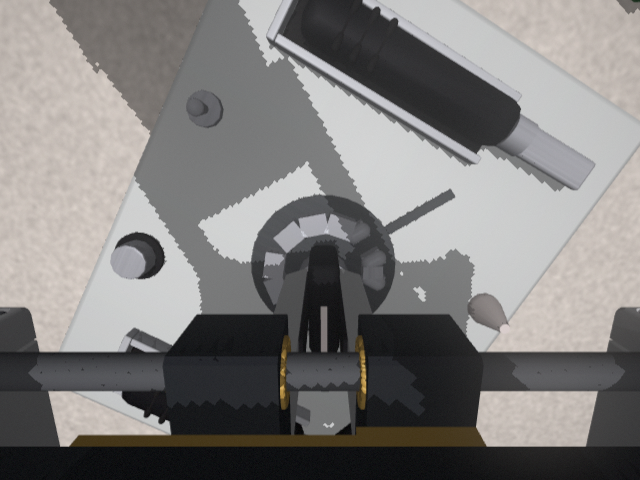

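The knob has turned with the gripper; the tool yaw of 0.705 is close to the 0.717 target. Lower it into the notch.

```bash
python3 -m handwheel '{"delta_pos":[[0,0,3],[0,0,3],[0,0,3],[0,0,3],[0,0,2],[0,0,2],[0,0,0],[0,0,0]],"rotation":[[0,0,0],[0,0,0],[0,0,0],[0,0,0],[0,0,0],[0,0,0],[0,0,0],[0,0,0]],"claw":[1,1,1,1,1,1,1,1]}'
```

```text
time: 7.7
tool_pos: [0.5156, -0.1389, 0.0638]
ee_rot: [-3.138, -0.004, 0.713]
wrist_force: [3.8, 7.7, -1.8]
width: 0.0142
```

Nearly seated. Now release and let the spring finish it.

```bash
python3 -m handwheel '{"delta_pos":[[0,0,0],[0,0,0],[0,0,0],[0,0,0],[0,0,-10],[0,0,-20],[0,0,-30],[0,0,-30]],"rotation":[[0,0,0],[0,0,0],[0,0,0],[0,0,0],[0,0,0],[0,0,0],[0,0,0],[0,0,0]],"claw":[0,-0.3,-0.3,-0.3,-0.3,-0.3,-0.3,-0.3]}'
python3 -m handwheel '{"delta_pos":[[0,0,-40],[0,-50,-20],[0,-50,0],[0,-50,0],[0,-50,0],[0,0,0],[0,0,0],[0,0,0]],"rotation":[[0,0,0],[0,0,0],[0,0,0],[0,0,0],[0,0,0],[0,0,0],[0,0,0],[0,0,0]],"claw":[-0.3,-0.3,-0.3,-0.3,-0.3,-0.3,-0.3,-0.3]}'
python3 - <<'E'
from h import *
from bench import robot
o=robot.get_obs();print(o["time"],o["tool_pos"],o["wrist_force"],o["width"])
s=robot.snapshot("top");c=s["color"][140:280,200:370,::-1]; cv2.imwrite("pics/t5.png",cv2.resize(c,None,fx=4.2,fy=4.2,interpolation=cv2.INTER_CUBIC))
s=robot.snapshot("side");c=s["color"][170:300,255:435,::-1]; cv2.imwrite("pics/s5.png",cv2.resize(c,None,fx=4.4,fy=4.4,interpolation=cv2.INTER_CUBIC))
E
```

```text
time: 8.7
tool_pos: [0.515, -0.1415, 0.1561]
ee_rot: [3.141, -0.0, 0.712]
wrist_force: [-0.4, -0.8, -0.5]
width: 0.0611
time: 9.7
tool_pos: [0.385, 0.0093, 0.2145]
ee_rot: [3.141, 0.0, 0.711]
wrist_force: [-0.1, 0.2, 0.1]
width: 0.0609
9.7 [0.38499894 0.0092889  0.2145476 ] [-0.11421756  0.20334967  0.06066352] 0.060924860886445484
```

View pics/t5.png

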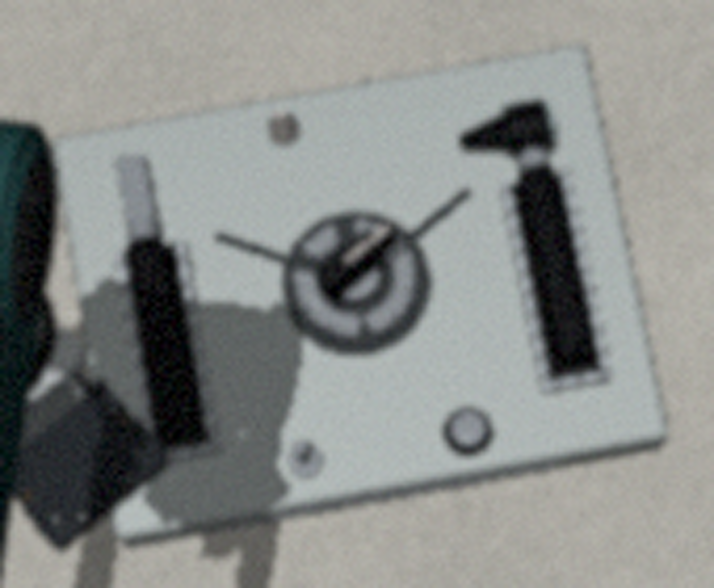

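View pics/s5.png

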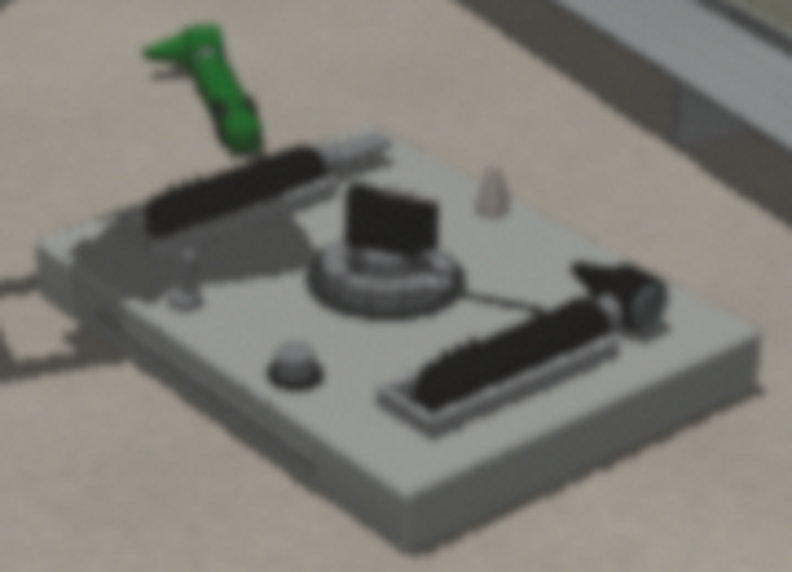

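Run:
```python
from h import *
from bench import robot
s=robot.snapshot("top"); t=robot.snapshot("side")
z=lambda p:(200+(p[0]+.5)/4.2-.5,140+(p[1]+.5)/4.2-.5)
p,q=onz(s,z((345,262)),.097),onz(s,z((390,228)),.097)
print("turn deg",np.degrees(np.arctan2(*(q-p)[1::-1]))-11.1)
zs=lambda P:((proj(t,P)-[254.5,169.5])*4.4).round(1)
print("side px of bar top centre for lift 0, 3, 12 mm:",[zs((.515,-.1415,.097+h)) for h in (0,.003,.012)])
robot.close_job()
```

```text
turn deg -61.91277203532962
side px of bar top centre for lift 0, 3, 12 mm: [array([389.3, 193.9]), array([389.4, 189.1]), array([389.8, 174.6])]
the job is handed in; nothing more can be done
```

I set the station to charge the otoscope and handed the job in at about 10 s of the 38 s allowed. No verdict was reported.

**What I did:** The otoscope lies in the right cradle. I gripped the knob's bar, pulled it up about 16 mm, turned it by -60°, lowered it into the right notch and released it. I then backed the arm clear of the station.

**Last checks:**
- **Turn:** the pointer measures about -62° in the overhead view, against -60° ± 7° allowed.
- **Seating:** the bar's top edge appears at row 195 in the side view. Row 194 is expected fully seated, 189 at 3 mm raised and 175 at 12 mm, so it looks fully down.
- **Otoscope:** it shows no visible shift in the overhead view.
- **Contact:** the wrist force is about 0.2 N, so the robot touches nothing.

**Disagreement:** at the start, the side view put the knob's base ring about 5–8 mm from where the other measurements put the axis. I used the axis the other measurements agreed on, and the grip width of 13.7 mm fit the 14 mm bar. No other check failed or disagreed.

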